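# Pack out a carving clamp with the block that fits

## Task

On the carver's bench, the gap between the clamp jaw and the half-carved head is too wide for the clamp's short stroke. From the three look-alike packing blocks in the green tray, find the thickest one that still goes into the gap, stand it upright on the bench in the middle of the gap, square to the jaw, and then swing the red cam lever until the jaw clamps it firmly against the carving, without crushing it. Leave the other two blocks standing where they are in the tray and everything else undisturbed.

Things in the scene. Friction and masses are not known exactly. Their poses are not given: they have to be found in the camera images.
- bench: wooden holding bench, a fixed slab 150 mm along its x, 290 mm along its y, 18 mm thick (top at z = 18 mm in its frame). Origin: on its underside, midway across its width. Along its y, from - to +: the grey clamp housing with the lever, the jaw, the gap, the carving; all are centred on x = 0
- jaw: sliding clamp jaw, dark wood face 40 mm wide along x, reaching 46 mm above the bench top; it slides towards +y of the bench (towards the carving), by at most 11 mm, as the lever is swung. Its axes are parallel to the bench's. Origin: foot of its face, at bench-top height
- jaw_face (a point): centre of the jaw's face that looks to +y (to the carving), 24 mm above the bench top
- carving: half-carved wooden head on a block 40 mm wide, 90 mm long, 46 mm high, fixed to the bench; the head reaches 88 mm above the bench top, and starts 35 mm behind the block's face. Its axes are parallel to the bench's. Origin: foot of the face that looks to -y (to the jaw)
- carving_face (a point): centre of the carving block's face that looks to the jaw, 24 mm above the bench top. The open gap from jaw to carving along the bench's y is 22 to 47 mm, different each time
- lever (a joint): cam lever on the housing, rad: 0 open (as it starts) to 0.9 at most; turns clockwise seen from above, and pushes the jaw 12.2 mm per rad. It is stiff and stays where it is left, so it keeps the clamp tight; turning it empty takes 2 to 5 N at the grip; beyond that, each newton more at the grip presses the jaw with about 7 N: 5 to 10 N more clamps firmly, over 25 N more crushes
- lever_grip (a point): middle of the working height of the red upright post at the lever's end, 16 mm across and 45 mm tall; this point is 19 mm below the post's top, 85 to 103 mm above the table, 90 mm from the pivot. At joint 0 it lies 81 mm to -x and 39 mm to -y of the pivot in the bench's frame
- lever_pivot (a point): point on the lever's upright pivot axis, level with lever_grip
- tray: shallow green tray, fixed, 220 x 350 mm (x, y), walls 18 mm high, floor 5 mm thick. Origin: centre of its underside
- block_a: one of three plain wooden packing blocks standing in the tray: 55 mm along its x, 70 mm high, and 20, 29 or 38 mm thick along its y. The three have three different thicknesses; which has which is not told here: feel it between the fingers or see it. Origin: centre of its underside
- block_b: one of three plain wooden packing blocks standing in the tray: 55 mm along its x, 70 mm high, and 20, 29 or 38 mm thick along its y. The three have three different thicknesses; which has which is not told here: feel it between the fingers or see it. Origin: centre of its underside
- block_c: one of three plain wooden packing blocks standing in the tray: 55 mm along its x, 70 mm high, and 20, 29 or 38 mm thick along its y. The three have three different thicknesses; which has which is not told here: feel it between the fingers or see it. Origin: centre of its underside
- gouge_tray: carver's gouge with wooden handle, 170 mm long, 25 mm thick, lying in the tray along its near side. Leave it alone. Origin: on the floor of the tray under its middle
- gouge_far: a second gouge, 170 mm long, lying on the table beyond the bench. Leave it alone
- mallet: round carver's mallet standing on its head, 92 mm across, 240 mm tall. Leave it alone. Origin: centre of its underside
- figurine: white carved figure on a 50 mm square foot, 155 mm tall. Leave it alone. Origin: centre of its underside
- ball_stand: wooden ball of 60 mm on a rod and a 90 mm round foot, 140 mm tall. Leave it alone. Origin: centre of its underside
- phone: black phone, 75 x 150 x 9 mm, lying on the table. Leave it alone. Origin: centre of its underside
- mug: blue mug, 80 mm across, 90 mm tall. Leave it alone. Origin: centre of its underside
Mind the look-alikes: they are no part of the job. What is shaped like the block_a but turquoise is not meant. Leave any turquoise look-alike of the block_b alone.

How it is judged:
By the outcome, as a careful person would: the job done as asked, in the order asked, and still so for the second after the job is handed in, with the robot touching nothing.
It also fails if it takes over 72 s, if anything falls off the work surface, if the arm or the gripper's body presses on something with over 40 N, if the wrist force passes 120 N, or if a joint passes its speed limit or range.

## Robot

A 6-joint arm with a two-finger parallel gripper is mounted at the origin on the work surface. World frame = base frame: x ahead of the robot, y to its left, z up, the work surface at z = 0. Lengths are in m, angles in rad, forces in N, time in s.
With the tool pointing down it reaches from about 0.375 to 0.975 m from the base axis. Payload 3.8 kg.
Tool frame: the origin (TCP) lies midway between the tips of the shut fingers; the grasp point (between the pads) lies 19 mm behind it; z points along the fingers, y is the line along which they close (so a half turn about z gives the same grasp; the last joint's range is limited). The gripper opens to 85 mm and grips with 20 to 120 N. Pads are 22 mm wide; open, the fingers measure 114 mm over their backs; the gripper's body (76 mm by 85 mm) begins 54 mm behind the grasp point. The pads swing forward as they close: fully open they stand 13 mm farther back than shut.
Start: joints at [1.224, 0.264, 1.604, -0, 1.274, -0.037], TCP at [0.206, 0.643, 0.231] pointing down, gripper open.
Joint ranges: [-2.63, 2.63], [-0.94, 2.18], [0.31, 2.57], [-1.31, 4.45], [0, 2.66], [-2.55, 2.55]. Speed limits (rad/s): [2.57, 2.57, 3.14, 3.14, 3.14, 3.14].

## Interface

Orientations are given as a rotation vector (axis times angle).
In Python, from workcell import * gives the robot as it stands. The module is installed in compiled form; this text tells all that it offers.
- The arm moves only by the tool apply_moves, never from a script. Its arguments are lists of equal length, an entry for each row: "fingers": the opening, from 0 (shut) to 1 (fully open); "travel": the shift along the tool's x, y, z normalised to -1 to 1, where 1 is 0.05 m, a list of three; "rotation": the turn, a rotation vector about the tool's x, y, z normalised to -1 to 1, where 1 is 6 degrees, a list of three. In form: {"fingers": [fingers, ...], "travel": [[dx, dy, dz], ...], "rotation": [[ax, ay, az], ...]}. A call has 1 to 12 rows; each row shifts and turns the commanded pose from where the row before left it, along the tool's axes as they then stand; what a row does not reach is not made up. A row lasts 1/10 s, in which the tool goes at most 50 mm and 8.59 degrees, less where a joint would pass 70% of its speed; a pose out of reach is approached as far as the arm can. A call with a number of a shift or a turn outside -1 to 1 is refused whole. A call with a gripper value outside its range is refused whole. The fingers move at their own pace and stop on an object; "newtons" is the grip in N (left out, the last holds). Time passes only in rows, so rows that do not move let the fingers close. It gives the time, the measured TCP pose, the force, the opening and the grip force at its end, in the units of the state.
- read_state(): the state, without advancing time (a new reading comes with each control period).
- read_camera(name): name is "scene" or "top" or "wrist"; returns a dict with "image" (480x640x3 uint8, red, green, blue), "fx", "fy", "cx", "cy" (pixels), "extrinsics" (4x4, takes a point from world to camera coordinates). Camera axes: x right, y down, z forward; pixel columns grow to the right and rows downward; lengths in m; the calibration is good to about 2 mm. A picture is of the moment at which its call begins. There is no depth.
- finish_job(): hands the job in; it is judged then, once.
Trained networks look in the newest picture that a camera, given by its name, has taken for a name from the list of things; names that differ only in an ending like _2 or _b are one class to them, and where a whole thing is asked for, a point or a joint stands for the part that bears it (a point fixed in the world has none). Each returns a list of dicts, best first, with "p" (0 to 1); they miss things now and then, are a little off and sometimes report something else, mostly with a low value. They report only what shows in the picture. A call takes as long as a camera call. They do not tell look-alikes from the thing itself.
- regions_of(camera, name): "mask" (480x640 bool, what is visible of it) and "bbox" ([left, top, width, height] in pixels, round what is visible of it).
- tip_of(camera, name): "location" ([column, row] in pixels: a listed point, or the origin of a listed thing).
The state is a dict: "time": time; "q": joint angles; "joint_vel": joint speeds; "joint_torque": joint torques, N m; "tool_pos": TCP position; "tcp_rot": TCP orientation; "wrist_force": force on the tool from outside, world axes, zero at the start; "torque": the same for the moment, N m; "width": opening from 0.0 (shut) to 1.0 (fully open); "grip_force": force on a finger pad.
Only numpy, scipy, OpenCV 4.12 (cv2) and the standard library are available. Lean on these libraries where they do the work, as an engineer would, in place of code of your own. Each camera call takes 0.05 s, during which the arm holds its last target. There are 200 camera calls.

## Working session

There is one attempt and no reset: what is moved stays moved. The work goes in short steps, Python scripts to look and compute and a tool call to move; the robot and the scene stay as the last step left them, time stands still between calls to the robot, and variables do not carry over. Pictures are saved under pics/ and viewed, at most 10 in all, crops included, and the job is handed in when it is done.

Besides the shell and the picture viewer there is one more tool, called after "Call:" in YAML: its name, and indented under it one key for each argument. apply_moves: Moves the arm, as the interface text tells. Scaled input: -1 to 1 covers 0.05 m each way for a shift and 6 degrees each way for a turn. Its arguments: {"type":"object","properties":{"fingers":{"type":"array","items":{"type":"number"}},"travel":{"type":"array","items":{"type":"array","items":{"type":"number"}}},"rotation":{"type":"array","items":{"type":"array","items":{"type":"number"}}},"newtons":{"type":"number"}},"required":["fingers","travel","rotation"]}

```bash
mkdir -p pics; cat > h.py <<'E'
from workcell import *
import numpy as np, cv2
def save(cam,fn):
    c=read_camera(cam); cv2.imwrite('pics/'+fn,c['image'][:,:,::-1]); return c
def cal(c):
    return np.array([[c['fx'],0,c['cx']],[0,c['fy'],c['cy']],[0,0,1.]]),np.array(c['extrinsics'])
def ray(c,uv):
    K,E=cal(c); d=E[:3,:3].T@np.linalg.inv(K)@np.array([uv[0],uv[1],1.]); o=-E[:3,:3].T@E[:3,3]; return o,d
def onz(c,uv,z):
    o,d=ray(c,uv); return o+d*(z-o[2])/d[2]
def proj(c,p):
    K,E=cal(c); q=K@(E[:3,:3]@np.array(p)+E[:3,3]); return q[:2]/q[2]
def tri(obs):
    A=np.zeros((3,3)); b=np.zeros(3)
    for c,uv in obs:
        o,d=ray(c,uv); d=d/np.linalg.norm(d); M=np.eye(3)-np.outer(d,d); A+=M; b+=M@o
    return np.linalg.solve(A,b)
E
python3 - <<'E'
from h import *
np.set_printoptions(precision=3,suppress=True)
s=read_state(); print(s)
C={n:save(n,n+'1.png') for n in('scene','top')}
for n in C:
    K,E=cal(C[n]); print(n,K[0,0],-E[:3,:3].T@E[:3,3],E[2,:3])
for nm in ['jaw_face','carving_face','jaw','carving','bench','lever_grip','lever_pivot','tray','block_a','mallet','figurine','ball_stand','mug','gouge_tray']:
    for n in C:
        print(nm,n,[(np.round(r['location'],1).tolist(),round(r['p'],2)) for r in tip_of(n,nm)][:5])
E
```

```text
{'time': 0.0, 'q': array([ 1.224,  0.265,  1.605, -0.   ,  1.274, -0.037]), 'joint_vel': array([-0.001, -0.001,  0.   , -0.001,  0.001,  0.001]), 'joint_torque': array([ -0.001, -51.512, -36.731,  -0.   ,   0.013,  -0.   ]), 'tool_pos': array([0.206, 0.642, 0.23 ]), 'tcp_rot': array([-0.485, -3.104,  0.004]), 'wrist_force': array([-0.83 ,  0.386, -0.523]), 'torque': array([ 0.033,  0.023, -0.01 ]), 'grip_force': 0.0, 'width': 0.9998293510593255}
scene 495.01544525595074 [ 1.443 -0.132  0.721] [-0.82   0.061 -0.57 ]
top 551.6328213813744 [ 0.217 -0.056  1.399] [ 0.238 -0.015 -0.971]
jaw_face scene [([268.5, 269.5], 0.57)]
jaw_face top [([358.3, 240.0], 0.83), ([391.2, 234.7], 0.15)]
carving_face scene [([285.8, 274.4], 0.98)]
carving_face top [([345.3, 234.2], 0.73), ([342.6, 235.6], 0.58)]
jaw scene [([268.8, 283.9], 0.93)]
jaw top [([356.9, 241.1], 0.84)]
carving scene [([282.6, 281.1], 0.81), ([228.7, 248.9], 0.55)]
carving top [([341.8, 237.8], 0.93), ([237.8, 272.7], 0.29)]
bench scene [([283.8, 292.2], 0.91)]
bench top [([343.0, 241.2], 0.61)]
lever_grip scene [([227.0, 227.1], 
[... 365 characters left out ...]
 266.7], 0.65), ([417.8, 224.0], 0.62), ([450.9, 212.6], 0.57)]
block_a top [([165.4, 368.3], 0.92), ([203.1, 354.3], 0.88), ([235.2, 269.1], 0.79), ([197.2, 305.0], 0.74), ([191.4, 271.0], 0.59)]
mallet scene []
mallet top [([262.9, 184.8], 0.92), ([356.8, 240.9], 0.17)]
figurine scene [([445.2, 264.3], 0.74), ([223.4, 228.4], 0.71), ([496.9, 326.2], 0.69), ([386.9, 338.8], 0.18)]
figurine top [([174.1, 197.5], 0.9), ([306.9, 322.0], 0.25)]
ball_stand scene [([176.9, 331.4], 0.57)]
ball_stand top [([422.6, 192.1], 0.9)]
mug scene [([491.2, 266.2], 0.75)]
mug top [([473.8, 259.2], 0.68)]
gouge_tray scene [([430.9, 242.7], 0.65)]
gouge_tray top [([195.5, 307.3], 0.94), ([263.7, 180.6], 0.69)]
```

View pics/scene1.png

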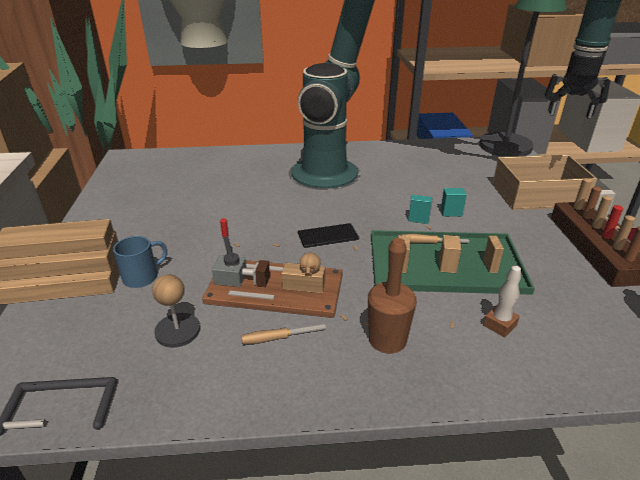

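View pics/top1.png

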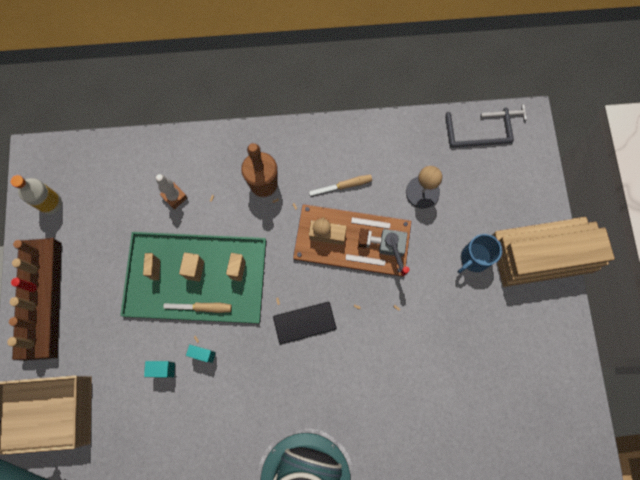

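The scene view shows the bench with its lever at (225,240), jaw (262,272), carving (305,275). The three wooden blocks are in the tray, at about (400,250), (450,254) and (495,254). In the top view the blocks are at (148,265), (190,266) and (235,265), and the lever grip at (404,269). The turquoise decoys are outside the tray.

```bash
python3 - <<'E'
from h import *
np.set_printoptions(precision=3,suppress=True)
T=read_camera('top');S=read_camera('scene')
print('grip',tri([(T,[402.8,267.9]),(S,[227,227.1])]),'pivot',onz(T,[391.5,232.9],.095))
print('jaw_face',onz(T,[358.3,240],.042),'carv',onz(T,[345.3,234.2],.042),onz(T,[342.6,235.6],.042), tri([(T,[358.3,240]),(S,[268.5,269.5])]))
r=regions_of('top','bench')[0]; 
print('bench',[onz(T,p,.018) for p in cv2.boxPoints(cv2.minAreaRect(np.argwhere(r['mask'])[:,::-1].astype(np.float32)))])
for r in regions_of('top','block_a'):
    m=r['mask']; ctr=np.argwhere(m)[:,::-1].mean(0); print('blk',round(r['p'],2),ctr,m.sum(),onz(T,ctr,.06))
for nm,z in [('mallet',0),('ball_stand',0),('figurine',0),('mug',0),('gouge_tray',.01)]:
    print(nm,onz(T,tip_of('top',nm)[0]['location'],z))
W=save('wrist','w1.png');K,E=cal(W);print(K[0],-E[:3,:3].T@E[:3,3],E[2,:3])
s=read_state(); R=cv2.Rodrigues(s['tcp_rot'])[0]; print(R, s['tool_pos'])
print('cam in tool',R.T@(-E[:3,:3].T@E[:3,3]-s['tool_pos']), R.T@E[:3,:3].T)
E
```

```text
grip [ 0.467 -0.269  0.104] pivot [ 0.558 -0.255  0.095]
jaw_face [ 0.56  -0.177  0.042] carv [ 0.578 -0.145  0.042] [ 0.575 -0.138  0.042] [ 0.559 -0.175  0.045]
bench [array([ 0.526, -0.005,  0.018]), array([ 0.676, -0.037,  0.018]), array([ 0.605, -0.333,  0.018]), array([ 0.458, -0.293,  0.018])]
blk 0.91 [151.493 267.054] 408 [0.528 0.343 0.06 ]
blk 0.8 [158.994 369.117] 506 [0.278 0.326 0.06 ]
blk 0.75 [200.384 354.102] 305 [0.305 0.227 0.06 ]
blk 0.73 [191.004 267.058] 534 [0.52  0.245 0.06 ]
blk 0.7 [236.083 266.823] 396 [0.511 0.133 0.06 ]
mallet [0.752 0.055 0.   ]
ball_stand [ 0.695 -0.366  0.   ]
figurine [0.732 0.294 0.   ]
mug [ 0.503 -0.479  0.   ]
gouge_tray [0.425 0.242 0.01 ]
[362.419   0.    322.147] [0.128 0.669 0.374] [ 0.304 -0.098 -0.947]
[[-0.952  0.305  0.   ]
 [ 0.305  0.952  0.   ]
 [ 0.     0.    -1.   ]] [0.206 0.643 0.231]
cam in tool [ 0.082  0.001 -0.142] [[ 0.001 -0.947 -0.32 ]
 [ 1.     0.001 -0.001]
 [ 0.001 -0.32   0.947]]
```

View pics/w1.png

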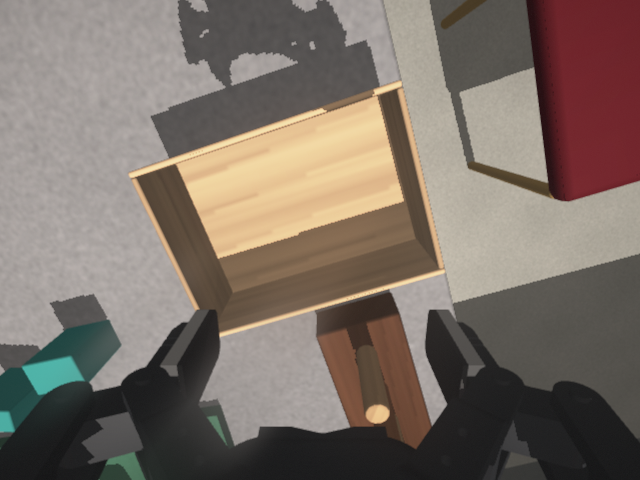

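The wrist view shows the fingers at the bottom of the image, with the camera on the tool's +x side. I'll write a small planner and move above the tray to measure the blocks.

```bash
cat >> h.py <<'E'
import json
def plan(p,head,fing,n,step=None):
    """rows to TCP p with tool x at world heading (deg), tool down; rounded numbers"""
    s=read_state(); P=np.array(s['tool_pos']); R=cv2.Rodrigues(np.array(s['tcp_rot']))[0]
    h=np.deg2rad(head); x=np.array([np.cos(h),np.sin(h),0]); z=np.array([0,0,-1.]); Rt=np.c_[x,np.cross(z,x),z]
    tot=cv2.Rodrigues(R.T@Rt)[0].ravel(); w=np.round(np.rad2deg(tot)/6/n,2)
    T=[];Wl=[]
    for i in range(n):
        t=np.clip(np.round(R.T@((p-P)/(n-i))/.05,2),-1,1); P=P+R@t*.05; R=R@cv2.Rodrigues(np.deg2rad(w*6))[0]
        T.append((t+0.).tolist()); Wl.append((w+0.).tolist())
    print(json.dumps({"fingers":[fing]*n,"travel":T,"rotation":Wl})); print('end',P,np.rad2deg(np.arctan2(R[1,0],R[0,0])))
E
python3 - <<'E'
from h import *
plan(np.array([.36,.42,.30]),119,1,8)
E
```

```text
{"fingers": [1, 1, 1, 1, 1, 1, 1, 1], "travel": [[-0.54, -0.41, -0.17], [-0.57, -0.36, -0.17], [-0.61, -0.31, -0.17], [-0.63, -0.25, -0.17], [-0.65, -0.19, -0.17], [-0.67, -0.12, -0.17], [-0.67, -0.06, -0.18], [-0.68, 0.0, -0.17]], "rotation": [[0.0, 0.0, 0.9], [0.0, 0.0, 0.9], [0.0, 0.0, 0.9], [0.0, 0.0, 0.9], [0.0, 0.0, 0.9], [0.0, 0.0, 0.9], [0.0, 0.0, 0.9], [0.0, 0.0, 0.9]]}
end [0.3599815  0.41972565 0.2997923 ] 119.05141350444299
```

Call:
apply_moves:
  fingers: [1,1,1,1,1,1,1,1]
  travel:
    - [-0.54,-0.41,-0.17]
    - [-0.57,-0.36,-0.17]
    - [-0.61,-0.31,-0.17]
    - [-0.63,-0.25,-0.17]
    - [-0.65,-0.19,-0.17]
    - [-0.67,-0.12,-0.17]
    - [-0.67,-0.06,-0.18]
    - [-0.68,0.0,-0.17]
  rotation:
    - [0,0,0.9]
    - [0,0,0.9]
    - [0,0,0.9]
    - [0,0,0.9]
    - [0,0,0.9]
    - [0,0,0.9]
    - [0,0,0.9]
    - [0,0,0.9]

```text
time: 2.8
tool_pos: [0.3606, 0.4186, 0.3004]
tcp_rot: [1.598, 2.704, 0.001]
wrist_force: [1.2, 0.2, 0.1]
width: 0.995
grip_force: 0.0
```

```bash
python3 - <<'E'
from h import *
plan(np.array([.52,.20,.33]),85,1,8)
E
```

```text
{"fingers": [1, 1, 1, 1, 1, 1, 1, 1], "travel": [[-0.67, 0.09, -0.07], [-0.66, 0.13, -0.07], [-0.65, 0.18, -0.08], [-0.64, 0.23, -0.07], [-0.62, 0.28, -0.08], [-0.6, 0.32, -0.07], [-0.57, 0.36, -0.08], [-0.54, 0.4, -0.07]], "rotation": [[0.0, 0.0, 0.7], [0.0, 0.0, 0.7], [0.0, 0.0, 0.7], [0.0, 0.0, 0.7], [0.0, 0.0, 0.7], [0.0, 0.0, 0.7], [0.0, 0.0, 0.7], [0.0, 0.0, 0.7]]}
end [0.5197508  0.199846   0.32986504] 85.23622397134731
```

Call:
apply_moves:
  fingers: [1,1,1,1,1,1,1,1]
  travel:
    - [-0.67,0.09,-0.07]
    - [-0.66,0.13,-0.07]
    - [-0.65,0.18,-0.08]
    - [-0.64,0.23,-0.07]
    - [-0.62,0.28,-0.08]
    - [-0.6,0.32,-0.07]
    - [-0.57,0.36,-0.08]
    - [-0.54,0.4,-0.07]
  rotation:
    - [0.0,0.0,0.7]
    - [0.0,0.0,0.7]
    - [0.0,0.0,0.7]
    - [0.0,0.0,0.7]
    - [0.0,0.0,0.7]
    - [0.0,0.0,0.7]
    - [0.0,0.0,0.7]
    - [0.0,0.0,0.7]

```text
time: 3.6
tool_pos: [0.5206, 0.2003, 0.3297]
tcp_rot: [2.311, 2.128, 0.001]
wrist_force: [-1.0, -0.2, 0.6]
width: 0.995
grip_force: 0.0
```

```bash
python3 - <<'E'
from h import *
np.set_printoptions(precision=3,suppress=True)
W=save('wrist','w2.png'); np.savez('w2.npz',fx=W['fx'],fy=W['fy'],cx=W['cx'],cy=W['cy'],extrinsics=W['extrinsics'],image=W['image'])
print(read_state()['tool_pos'])
for r in regions_of('wrist','block_a'): print(r['p'],r['bbox'],onz(W,np.argwhere(r['mask'])[:,::-1].mean(0),.05))
for r in tip_of('wrist','block_a'): print(r, onz(W,r['location'],.005))
E
```

```text
[0.524 0.196 0.33 ]
0.96 [120.4, 149.9, 50.5, 60.4] [0.316 0.234 0.05 ]
0.84 [297.6, 127.1, 52.8, 46.5] [0.527 0.248 0.05 ]
0.75 [298.5, 219.7, 49.8, 43.1] [0.52  0.139 0.05 ]
0.69 [57.4, 54.5, 80.0, 61.9] [0.287 0.334 0.05 ]
0.62 [295.7, 34.7, 57.6, 29.6] [0.536 0.35  0.05 ]
{'location': [323.6, 58.0], 'p': 0.97} [0.535 0.347 0.005]
{'location': [158.8, 172.6], 'p': 0.93} [0.314 0.232 0.005]
{'location': [324.5, 146.4], 'p': 0.92} [0.528 0.247 0.005]
{'location': [115.8, 90.8], 'p': 0.71} [0.284 0.332 0.005]
{'location': [320.1, 231.8], 'p': 0.61} [0.513 0.136 0.005]
{'location': [376.4, 392.1], 'p': 0.26} [ 0.58  -0.137  0.005]
```

View pics/w2.png

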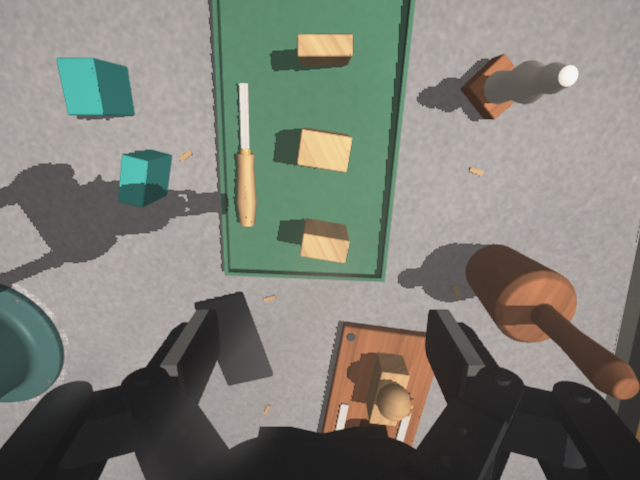

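In the wrist view the top faces of the three blocks sit at (325,45), (325,150) and (325,240). The far one is thin and the middle one is thickest. Next I'll measure the gap.

```bash
python3 - <<'E'
from h import *
plan(np.array([.565,-.17,.26]),76.5,1,9)
E
```

```text
{"fingers": [1, 1, 1, 1, 1, 1, 1, 1, 1], "travel": [[-0.81, 0.17, 0.15], [-0.81, 0.18, 0.16], [-0.81, 0.19, 0.15], [-0.8, 0.21, 0.16], [-0.8, 0.22, 0.15], [-0.79, 0.23, 0.16], [-0.79, 0.24, 0.15], [-0.79, 0.26, 0.16], [-0.78, 0.27, 0.15]], "rotation": [[0.0, 0.0, 0.16], [0.0, 0.0, 0.16], [0.0, 0.0, 0.16], [0.0, 0.0, 0.16], [0.0, 0.0, 0.16], [0.0, 0.0, 0.16], [0.0, 0.0, 0.16], [0.0, 0.0, 0.16], [0.0, 0.0, 0.16]]}
end [ 0.56501833 -0.1698417   0.26006673] 76.64131868342284
```

Call:
apply_moves:
  fingers: [1,1,1,1,1,1,1,1,1]
  travel:
    - [-0.81,0.17,0.15]
    - [-0.81,0.18,0.16]
    - [-0.81,0.19,0.15]
    - [-0.8,0.21,0.16]
    - [-0.8,0.22,0.15]
    - [-0.79,0.23,0.16]
    - [-0.79,0.24,0.15]
    - [-0.79,0.26,0.16]
    - [-0.78,0.27,0.15]
  rotation:
    - [0.0,0.0,0.16]
    - [0.0,0.0,0.16]
    - [0.0,0.0,0.16]
    - [0.0,0.0,0.16]
    - [0.0,0.0,0.16]
    - [0.0,0.0,0.16]
    - [0.0,0.0,0.16]
    - [0.0,0.0,0.16]
    - [0.0,0.0,0.16]

```text
time: 4.65
tool_pos: [0.565, -0.1685, 0.2594]
tcp_rot: [-2.46, -1.953, -0.001]
wrist_force: [0.9, -0.6, 0.4]
width: 0.999
grip_force: 0.0
```

```bash
cat >> h.py <<'E'
def keep(fn):
    c=save('wrist',fn+'.png'); np.savez(fn+'.npz',**{k:c[k] for k in('fx','fy','cx','cy','extrinsics','image')}); return c
E
python3 - <<'E'
from h import *
np.set_printoptions(precision=3,suppress=True)
W=keep('w3'); print(read_state()['tool_pos'])
for n in ['jaw_face','carving_face','lever_grip','lever_pivot','bench','jaw','carving']:
    for r in tip_of('wrist',n): print(n,r['location'],r['p'])
im=W['image'][60:360,120:520,::-1]; cv2.imwrite('pics/w3c.png',cv2.resize(im,(800,600),interpolation=cv2.INTER_CUBIC))
E
```

```text
[ 0.565 -0.174  0.258]
jaw_face [329.6, 209.7] 0.91
carving_face [327.8, 175.6] 0.73
lever_grip [244.9, 346.4] 0.88
bench [327.0, 166.1] 0.84
bench [452.1, 319.5] 0.62
jaw [330.5, 204.6] 0.67
jaw [243.7, 345.7] 0.55
carving [329.7, 170.4] 0.7
```

View pics/w3c.png

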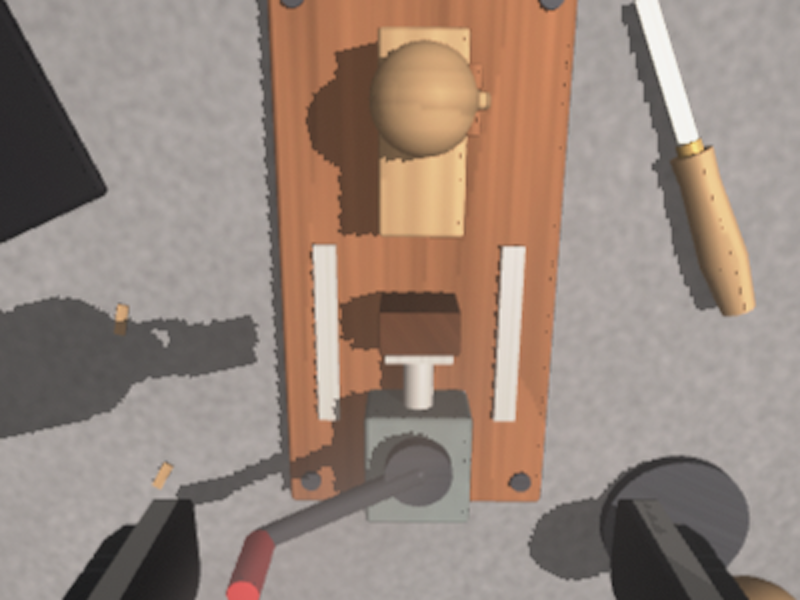

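The crop (half scale, offset (120,60)) shows the carving's top front edge at crop row 235, columns 380–463. The jaw's top front edge is at about row 311, columns 381–459. I'll refine both edges and measure the block top faces.

```bash
python3 - <<'E'
from h import *
np.set_printoptions(precision=4,suppress=True)
W=dict(np.load('w3.npz')); g=cv2.cvtColor(W['image'],cv2.COLOR_RGB2GRAY).astype(float)
print('col profile rows 170..230', g[170:230,312:348].mean(1).round().astype(int).tolist())
print('row prof carving', g[165:174,300:360].mean(0).astype(int).tolist())
print('row prof jaw', g[220:234,300:360].mean(0).astype(int).tolist())
f=lambda u,v:(u/2+120,v/2+60)
for n,uv in dict(cL=(380,235),cR=(463,236),jL=(381,312),jR=(460,310)).items(): print(n,onz(W,f(*uv),.064))
# long bench edges
for n,uv in dict(bl1=(270,0),bl2=(292,500),br1=(578,0),br2=(541,500)).items(): print(n,onz(W,f(*uv),.018))
# block tops
V=dict(np.load('w2.npz')); hsv=cv2.cvtColor(V['image'],cv2.COLOR_RGB2HSV); 
print(hsv[45,325],hsv[150,325],hsv[235,325],hsv[258,325],hsv[165,310])
im=V['image'][20:280,270:380,::-1]; cv2.imwrite('pics/w2c.png',cv2.resize(im,None,fx=2.3,fy=2.3,interpolation=cv2.INTER_CUBIC))
E
```

```text
col profile rows 170..230 [184, 184, 184, 184, 184, 184, 181, 162, 135, 128, 131, 131, 131, 131, 131, 131, 131, 131, 131, 131, 131, 131, 130, 130, 131, 131, 131, 130, 130, 130, 130, 131, 131, 131, 131, 116, 82, 58, 58, 58, 59, 58, 59, 59, 59, 58, 74, 88, 90, 90, 90, 90, 90, 90, 90, 91, 91, 91, 91, 91]
row prof carving [76, 75, 76, 76, 75, 75, 76, 77, 75, 99, 151, 180, 181, 178, 176, 177, 178, 180, 181, 182, 183, 181, 178, 176, 176, 175, 174, 176, 178, 181, 184, 186, 190, 192, 193, 195, 195, 193, 192, 190, 186, 184, 183, 184, 185, 187, 192, 199, 198, 194, 203, 181, 127, 118, 121, 125, 127, 130, 133, 134]
row prof jaw [79, 78, 77, 78, 78, 78, 79, 79, 76, 75, 85, 90, 90, 90, 90, 90, 89, 89, 90, 90, 90, 90, 90, 90, 90, 90, 90, 89, 89, 89, 89, 89, 89, 89, 89, 89, 89, 90, 90, 91, 91, 92, 92, 92, 92, 92, 92, 93, 93, 94, 107, 122, 123, 125, 127, 128, 128, 129, 131, 132]
cL [ 0.5607 -0.1374  0.064 ]
cR [ 0.5982 -0.1466  0.064 ]
jL [ 0.5524 -0.1735  0.064 ]
jR [ 0.5897 -0.1811  0.064 ]
bl1 [ 0.5328 -0.023   0.018 ]
bl2 [ 0.4687 -0.2861  0.018 ]
br1 [ 0.6765 -0.0564  0.018 ]
br2 [ 0.6139 -0.3199  0.018 ]
[ 18  98 237] [ 20  92 241] [ 16  92 122] [ 17  98 230] [ 16 102 224]
```

View pics/w2c.png

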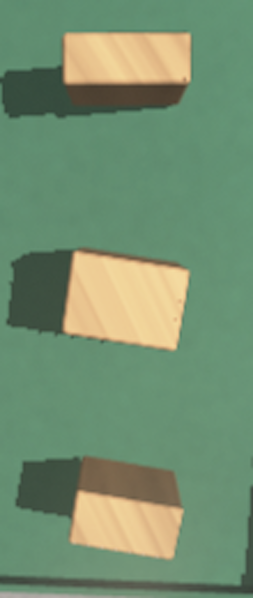

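The crop shows the block top faces (scale 2.3, offset (270,20)). Far is rows 33–83, middle is (75,251)–(176,350), and near is (78,491)–(175,558).

```bash
python3 - <<'E'
from h import *
np.set_printoptions(precision=4,suppress=True)
W=dict(np.load('w3.npz')); V=dict(np.load('w2.npz'))
h=np.deg2rad(76.45); by=np.array([np.cos(h),np.sin(h)]); bx=np.array([by[1],-by[0]])
c=onz(W,(330.5,177.3),.064)[:2]; j=onz(W,(330,215.8),.064)[:2]
print('gap',(c-j)@by,'lateral',(c-j)@bx,'mid',(c+j)/2)
for a,b,r in((309.7,351.5,172),(309.8,349.8,226)):
    d=onz(W,(b,r),.064)-onz(W,(a,r),.064); print('width',np.linalg.norm(d),'head x',np.rad2deg(np.arctan2(d[1],d[0])),'mid',onz(W,((a+b)/2,r),.064))
for n,q in dict(far=[(64,33),(190,33),(189,83),(63,83)],mid=[(75,251),(189,268),(176,350),(64,332)],near=[(78,491),(183,507),(175,558),(71,544)]).items():
    P=np.array([onz(V,(u/2.3+270,v/2.3+20),.075)[:2] for u,v in q])
    L=[np.linalg.norm(P[i]-P[(i+1)%4]) for i in range(4)]; d=P[1]-P[0]+P[2]-P[3]
    print(n,P.mean(0),L,'xdir',np.rad2deg(np.arctan2(d[1],d[0])))
E
```

```text
gap 0.037016551769489196 lateral -8.894477066432461e-05 mid [ 0.575  -0.1595]
width 0.038714191023561995 head x -13.089378490129073 mid [ 0.5805 -0.1367  0.064 ]
width 0.03889068950569854 head x -13.088984042984917 mid [ 0.5683 -0.1875  0.064 ]
far [0.5358 0.3487] [np.float64(0.05320298650586885), np.float64(0.019038010814207695), np.float64(0.05412544276118591), np.float64(0.019055516754651624)] xdir -4.691150437922071
mid [0.5276 0.2483] [np.float64(0.0527309630104791), np.float64(0.037758337281238646), np.float64(0.053505029160390516), np.float64(0.036922774688266005)] xdir -13.293764010037568
near [0.5192 0.1375] [np.float64(0.05341909507479599), np.float64(0.027940542588048504), np.float64(0.05389746185506166), np.float64(0.028747159889922807)] xdir -13.378942856925608
```

The measured widths come out about 3% small, which puts the gap at 37–38 mm. That is close to 38 mm, so I'll look again from lower down.

Call:
apply_moves:
  fingers: [1,1,1]
  travel:
    - [0.1,0,0.8]
    - [0.1,0,0.8]
    - [0,0,0]
  rotation:
    - [0,0,0]
    - [0,0,0]
    - [0,0,0]

```text
time: 5.35
tool_pos: [0.563, -0.1553, 0.1738]
tcp_rot: [-2.452, -1.948, 0.01]
wrist_force: [-1.4, 0.5, -1.6]
width: 1.0
grip_force: 0.0
```

```bash
python3 - <<'E'
from h import *
np.set_printoptions(precision=4,suppress=True)
W=keep('w4'); print(read_state()['tool_pos'])
im=W['image'][120:420,120:520,::-1]; cv2.imwrite('pics/w4c.png',cv2.resize(im,(800,600),interpolation=cv2.INTER_CUBIC))
g=cv2.cvtColor(W['image'],cv2.COLOR_RGB2GRAY).astype(int)
print(g[180:320,320:345].mean(1).astype(int).tolist())
E
```

```text
[ 0.5649 -0.1564  0.177 ]
[185, 185, 185, 185, 185, 184, 184, 184, 184, 184, 184, 184, 184, 184, 184, 184, 184, 184, 184, 184, 184, 183, 183, 183, 183, 183, 183, 183, 183, 183, 183, 183, 180, 164, 135, 128, 135, 135, 135, 135, 135, 134, 134, 134, 134, 134, 134, 134, 134, 134, 134, 134, 134, 134, 134, 134, 134, 135, 135, 135, 135, 135, 120, 88, 67, 67, 67, 67, 68, 68, 68, 68, 69, 69, 69, 69, 70, 70, 70, 70, 71, 73, 85, 94, 96, 96, 96, 96, 96, 96, 97, 97, 97, 97, 97, 97, 97, 98, 98, 98, 98, 98, 98, 98, 99, 98, 99, 105, 175, 210, 210, 202, 175, 151, 151, 151, 152, 152, 152, 152, 152, 151, 151, 151, 151, 152, 153, 153, 153, 153, 154, 154, 154, 154, 154, 154, 149, 131, 101, 86]
```

View pics/w4c.png

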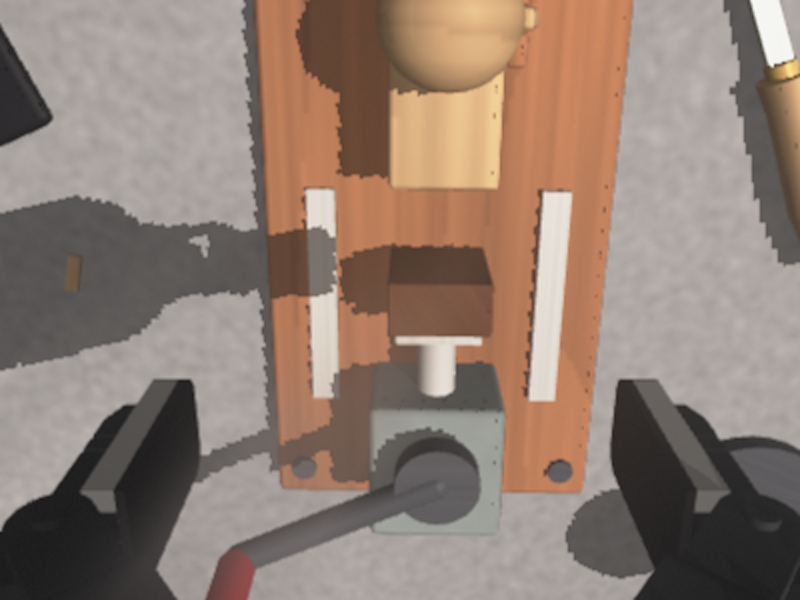

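The closer crop shows the carving edge at full-image row 213.5, columns 315–369.5. The jaw top edge is at row 262.2, columns 314.5–366.5.

```bash
python3 - <<'E'
from h import *
np.set_printoptions(precision=4,suppress=True)
W=dict(np.load('w4.npz'))
for z in(.060,.064,.068):
    a,b,c,d=[onz(W,p,z)[:2] for p in((315,213.7),(369.6,213.7),(366.7,262.2),(314.4,262.2))]
    h=np.deg2rad(76.5); by=np.array([np.cos(h),np.sin(h)])
    wc=np.linalg.norm(b-a); wj=np.linalg.norm(c-d); G=((a+b)-(c+d))/2@by
    print(z,'w',wc,wj,'gap',G,'scaled',G*.08/(wc+wj),'mid',(a+b+c+d)/4,'carv',(a+b)/2,'jaw',(c+d)/2)
# two-view heights (w3,w4)
V=dict(np.load('w3.npz'))
print('carv edge',tri([(V,(330.5,177.3)),(W,(342.3,213.7))]),'jaw edge',tri([(V,(330,215.8)),(W,(340.5,262.2))]))
print(W['extrinsics'],V['extrinsics'])
E
```

```text
0.06 w 0.039764345368054885 0.039849284751459886 gap 0.03813083758387764 scaled 0.03831588890157246 mid [ 0.5751 -0.1611] carv [ 0.5797 -0.1426] jaw [ 0.5705 -0.1796]
0.064 w 0.039143715378270744 0.03922732905322606 gap 0.03753570289421793 scaled 0.03831588890157251 mid [ 0.5752 -0.1598] carv [ 0.5797 -0.1416] jaw [ 0.5707 -0.178 ]
0.068 w 0.038523085388486714 0.03860537335499221 gap 0.036940568204558176 scaled 0.03831588890157246 mid [ 0.5753 -0.1584] carv [ 0.5798 -0.1405] jaw [ 0.5709 -0.1763]
carv edge [ 0.5795 -0.1414  0.0645] jaw edge [ 0.5708 -0.1766  0.0672]
[[ 0.9742 -0.2252 -0.0115 -0.5815]
 [-0.2098 -0.924   0.3196 -0.0477]
 [-0.0826 -0.3089 -0.9475  0.3248]
 [ 0.      0.      0.      1.    ]] [[ 0.974  -0.2265 -0.     -0.5885]
 [-0.2145 -0.9227  0.3202 -0.0842]
 [-0.0726 -0.3119 -0.9473  0.3958]
 [ 0.      0.      0.      1.    ]]
```

The gap is about 38 mm with no clearance for the 38 mm block, so the 29 mm block is the right one. That is the near block. I'll go above it.

```bash
python3 - <<'E'
from h import *
s=read_state(); print(s['tool_pos'],s['tcp_rot'])
plan(np.array([.519,.1375,.17]),76.6,.95,8)
E
```

```text
[ 0.5649273  -0.15638449  0.17704426] [-2.45520923 -1.95073468  0.00588145]
{"fingers": [0.95, 0.95, 0.95, 0.95, 0.95, 0.95, 0.95, 0.95], "travel": [[0.69, -0.28, 0.02], [0.69, -0.28, 0.02], [0.69, -0.28, 0.02], [0.69, -0.28, 0.02], [0.69, -0.28, 0.02], [0.69, -0.28, 0.02], [0.68, -0.28, 0.02], [0.69, -0.28, 0.01]], "rotation": [[-0.01, 0.0, 0.01], [-0.01, 0.0, 0.01], [-0.01, 0.0, 0.01], [-0.01, 0.0, 0.01], [-0.01, 0.0, 0.01], [-0.01, 0.0, 0.01], [-0.01, 0.0, 0.01], [-0.01, 0.0, 0.01]]}
end [0.51915139 0.13748041 0.17007404] 76.45618960555962
```

Call:
apply_moves:
  fingers: [0.95,0.95,0.95,0.95,0.95,0.95,0.95,0.95,0.95]
  travel:
    - [0.69,-0.28,0.02]
    - [0.69,-0.28,0.02]
    - [0.69,-0.28,0.02]
    - [0.69,-0.28,0.02]
    - [0.69,-0.28,0.02]
    - [0.69,-0.28,0.02]
    - [0.69,-0.28,0.02]
    - [0.69,-0.28,0.02]
    - [0,0,0]
  rotation:
    - [0,0,0]
    - [0,0,0]
    - [0,0,0]
    - [0,0,0]
    - [0,0,0]
    - [0,0,0]
    - [0,0,0]
    - [0,0,0]
    - [0,0,0]

```text
time: 6.3
tool_pos: [0.5222, 0.1402, 0.1752]
tcp_rot: [2.456, 1.957, 0.008]
wrist_force: [0.2, -0.4, -0.0]
width: 0.949
grip_force: 0.0
```

```bash
python3 - <<'E'
from h import *
np.set_printoptions(precision=4,suppress=True)
W=keep('w5'); s=read_state(); print(s['tool_pos'],s['tcp_rot'])
hsv=cv2.cvtColor(W['image'],cv2.COLOR_RGB2HSV)
m=((hsv[...,0]<28)&(hsv[...,1]>60)&(hsv[...,1]<150)&(hsv[...,2]>185)).astype(np.uint8); m[330:]=0
V=dict(np.load('w2.npz'))
n,l,st,ce=cv2.connectedComponentsWithStats(m)
for i in range(1,n):
    if st[i,4]>800:
        c=max(cv2.findContours((l==i).astype(np.uint8),0,1)[0],key=cv2.contourArea); r=cv2.minAreaRect(c); bp=cv2.boxPoints(r)
        P=np.array([onz(W,p,.075)[:2] for p in bp]); L=[np.linalg.norm(P[k]-P[k-1]) for k in range(2)]
        d=P[0]-P[1]; e=P[1]-P[2]
        print(ce[i],bp.round(0).tolist(),'ctr',onz(W,r[0],.075),'sides',np.linalg.norm(d),np.linalg.norm(e),np.rad2deg(np.arctan2(d[1],d[0])),np.rad2deg(np.arctan2(e[1],e[0])))
        if 200<ce[i][1]<300: print('tri',tri([(W,r[0]),(V,(126.7/2.3+270,525/2.3+20))]))
E
```

```text
[0.5225 0.1383 0.175 ] [2.4558 1.9558 0.0067]
[290.1376  75.7152] [[245.0, 108.0], [246.0, 43.0], [334.0, 44.0], [333.0, 109.0]] ctr [0.527  0.2489 0.075 ] sides 0.03682246247521612 0.052894450804103696 -107.67934814139541 166.36755254746754
[187.8408 168.1616] [[162.0, 109.0], [185.0, 104.0], [212.0, 225.0], [189.0, 230.0]] ctr [0.447  0.2105 0.075 ] sides 0.015196503780298295 0.07957359975337831 178.49361739234348 83.6206263353038
[320.6047 242.4334] [[279.0, 262.0], [280.0, 225.0], [355.0, 227.0], [354.0, 264.0]] ctr [0.5185 0.1383 0.075 ] sides 0.02782182879627628 0.052691650994734565 -106.81096592835048 165.07531462359674
tri [0.5194 0.1419 0.086 ]
```

Call:
apply_moves:
  fingers: [0.95,0.95,0.95,0.95,0.95,0.95]
  travel:
    - [-0.04,-0.07,0.5]
    - [0,0,0.6]
    - [0,0,0.6]
    - [0,0,0.6]
    - [0,0,0.44]
    - [0,0,0]
  rotation:
    - [0,0,0.1]
    - [0,0,0.1]
    - [0,0,0]
    - [0,0,0]
    - [0,0,0]
    - [0,0,0]

```text
time: 6.95
tool_pos: [0.5158, 0.1332, 0.0331]
tcp_rot: [-2.482, -1.924, 0.007]
wrist_force: [-1.9, -0.7, 0.6]
width: 0.949
grip_force: 0.0
```

Call:
apply_moves:
  fingers: [0.5,0.5,0.5,0.5,0.5,0.5,0.5,0.5]
  travel:
    - [0,0,0]
    - [0,0,0]
    - [0,0,0]
    - [0,0,0]
    - [0,0,0]
    - [0,0,0]
    - [0,0,0]
    - [0,0,0]
  rotation:
    - [0,0,0]
    - [0,0,0]
    - [0,0,0]
    - [0,0,0]
    - [0,0,0]
    - [0,0,0]
    - [0,0,0]
    - [0,0,0]
  newtons: 40

```text
time: 7.75
tool_pos: [0.5197, 0.1349, 0.0373]
tcp_rot: [2.48, 1.925, 0.006]
wrist_force: [0.8, -1.7, 6.7]
width: 0.639
grip_force: 43.1
```

Call:
apply_moves:
  fingers: [0.5,0.5,0.5,0.5,0.5,0.5,0.5]
  travel:
    - [0,0,-0.2]
    - [0,0,-0.5]
    - [0,0,-0.6]
    - [0,0,-0.7]
    - [0,0,-0.7]
    - [0,0,-0.6]
    - [0,0,0]
  rotation:
    - [0,0,0]
    - [0,0,0]
    - [0,0,0]
    - [0,0,0]
    - [0,0,0]
    - [0,0,0]
    - [0,0,0]

```text
time: 8.45
tool_pos: [0.5207, 0.1354, 0.2063]
tcp_rot: [2.478, 1.923, 0.015]
wrist_force: [0.4, 0.1, 0.2]
width: 0.644
grip_force: 42.5
```

```bash
python3 - <<'E'
from h import *
s=read_state(); print(s['width'],s['wrist_force'],s['grip_force'])
plan(np.array([.575,-.160,.20]),76.5,.5,9)
E
```

```text
0.6435447742972412 [0.41781776 0.11164697 0.22456617] 42.50278294086456
{"fingers": [0.5, 0.5, 0.5, 0.5, 0.5, 0.5, 0.5, 0.5, 0.5], "travel": [[-0.61, 0.28, 0.01], [-0.61, 0.28, 0.01], [-0.61, 0.28, 0.01], [-0.61, 0.28, 0.01], [-0.61, 0.27, 0.02], [-0.61, 0.27, 0.01], [-0.6, 0.27, 0.01], [-0.61, 0.27, 0.02], [-0.61, 0.27, 0.01]], "rotation": [[0.01, 0.0, -0.02], [0.01, 0.0, -0.02], [0.01, 0.0, -0.02], [0.01, 0.0, -0.02], [0.01, 0.0, -0.02], [0.01, 0.0, -0.02], [0.01, 0.0, -0.02], [0.01, 0.0, -0.02], [0.01, 0.0, -0.02]]}
end [ 0.57484776 -0.16017997  0.20018648] 76.70409153908247
```

Call:
apply_moves:
  fingers: [0.5,0.5,0.5,0.5,0.5,0.5,0.5,0.5,0.5,0.5,0.5]
  travel:
    - [-0.61,0.28,0]
    - [-0.61,0.28,0]
    - [-0.61,0.28,0]
    - [-0.61,0.28,0]
    - [-0.61,0.27,0]
    - [-0.61,0.27,0]
    - [-0.6,0.27,0]
    - [-0.61,0.27,0]
    - [-0.61,0.27,0]
    - [0,0,0.4]
    - [0,0,0.1]
  rotation:
    - [0,0,-0.02]
    - [0,0,-0.02]
    - [0,0,-0.02]
    - [0,0,-0.02]
    - [0,0,-0.02]
    - [0,0,-0.02]
    - [0,0,-0.02]
    - [0,0,-0.02]
    - [0,0,-0.02]
    - [0,0,0]
    - [0,0,0]

```text
time: 9.55
tool_pos: [0.5694, -0.1614, 0.172]
tcp_rot: [-2.462, -1.944, 0.004]
wrist_force: [-0.7, 0.1, -1.8]
width: 0.634
grip_force: 42.5
```

```bash
python3 - <<'E'
from h import *
np.set_printoptions(precision=4,suppress=True)
W=keep('w6'); s=read_state(); print(s['tool_pos'],s['tcp_rot'])
im=W['image'][120:420,120:520,::-1]; cv2.imwrite('pics/w6c.png',cv2.resize(im,(800,600),interpolation=cv2.INTER_CUBIC))
E
```

```text
[ 0.569  -0.1605  0.1715] [-2.4606 -1.9447  0.005 ]
```

View pics/w6c.png

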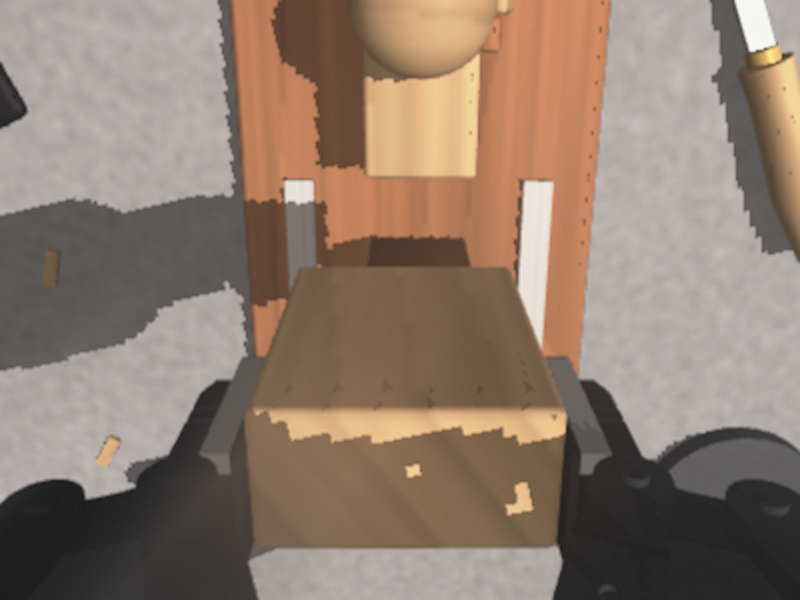

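The crop shows the held block with its +y face towards the camera: bottom edge at row 268 (columns 300–510) and top edge at row 408 (columns 248–565). The carving edge is at row 177 (columns 366–476). I'll compute the relative offset from this single view.

```bash
python3 - <<'E'
from h import *
np.set_printoptions(precision=4,suppress=True)
W=dict(np.load('w6.npz')); K,E=cal(W); h=np.deg2rad(76.5); by=np.array([np.cos(h),np.sin(h),0]); bx=np.array([by[1],-by[0],0])
g=cv2.cvtColor(W['image'],cv2.COLOR_RGB2GRAY).astype(int)
print(g[204:214,312:345].mean(1).astype(int), g[248:260,290:350].mean(1).astype(int), g[318:330,290:350].mean(1).astype(int))
f=lambda u,v:np.array((u/2+120,v/2+60))
def edge(a,b,L):
    a,b=f(*a),f(*b); d=K[0,0]*L/np.linalg.norm(b-a); m=(a+b)/2
    p=E[:3,:3].T@(np.linalg.inv(K)@np.r_[m,1]*d)+(-E[:3,:3].T@E[:3,3]); v=E[:3,:3].T@np.r_[b-a,0]; return p,np.rad2deg(np.arctan2(v[1],v[0]))
o={n:edge(*q) for n,q in dict(carv=((366,177),(477,177),.04),bot=((300,268),(511,268),.055),top=((247,408),(566,408),.055)).items()}
for n,(p,a) in o.items(): print(n,p,'by',p@by,'bx',p@bx,'ang',a)
for n,q,z in(('carv z',(421.5,177),.064),):
    print(n,onz(W,f(*q),z),onz(W,f(*q),z)@by,onz(W,f(*q),z)@bx)
# block corner given tool: bottom height guess = tcp-0.033
for z in(.135,.138,.141): p=onz(W,f(405.5,268),z); print(z,p@by,p@bx)
for z in(.205,.208,.211): p=onz(W,f(406.5,408),z); print(z,p@by,p@bx)
t=np.array(read_state()['tool_pos']); print('tcp',t@by,t@bx)
E
```

```text
[192 192 193 181 149 134 139 139 139 139] [ 68  68  68  68  69  88 101 101 101 101 101 101] [104 104 104 103 104 115 136 156 175 183 187 191]
carv [ 0.5889 -0.103   0.046 ] by 0.037297662493304386 bx 0.5967260287579894 ang -13.382960553608127
bot [ 0.5798 -0.1177  0.1278] by 0.020874794911831102 bx 0.5912931493339212 ang -13.382960553608125
top [ 0.578  -0.1275  0.1987] by 0.01098033331713877 bx 0.5917426564953756 ang -13.382960553608127
carv z [ 0.589  -0.1015  0.064 ] 0.03876778538339579 0.5963990023359206
0.135 0.022345897207575488 0.5913147829710333
0.138 0.02296222039349998 0.5913238464550526
0.141 0.023578543579424415 0.5913329099390718
0.205 0.01360355391852774 0.591748855228151
0.208 0.014854366553976942 0.5917518109282074
0.211 0.016105179189426132 0.5917547666282637
tcp -0.023281208959757667 0.590742555377851
```

```bash
python3 - <<'E'
from h import *
np.set_printoptions(precision=4,suppress=True)
W=dict(np.load('w6.npz')); K,E=cal(W); h=np.deg2rad(76.5); by=np.array([np.cos(h),np.sin(h),0]); bx=np.array([by[1],-by[0],0])
f=lambda u,v:np.array((u/2+120,v/2+120))
def edge(a,b,L):
    a,b=f(*a),f(*b); d=K[0,0]*L/np.linalg.norm(b-a); m=(a+b)/2
    return E[:3,:3].T@(np.linalg.inv(K)@np.r_[m,1]*d)+(-E[:3,:3].T@E[:3,3])
for n,q in dict(carv=((366,177),(477,177),.04),bot=((300,268),(511,268),.055),top=((247,408),(566,408),.055)).items():
    p=edge(*q); print(n,p,'by',p@by,'bx',p@bx)
p=onz(W,f(421.5,177),.064); print('carv z',p@by,p@bx)
for z in(.135,.138,.141): p=onz(W,f(405.5,268),z); print(z,p@by,p@bx)
for z in(.205,.208,.211): p=onz(W,f(406.5,408),z); print(z,p@by,p@bx)
t=np.array(read_state()['tool_pos']); print('tcp',t@by,t@bx)
E
```

```text
carv [ 0.5795 -0.1429  0.0598] by -0.0036669729235695686 bx 0.5968807157366015
bot [ 0.573  -0.1466  0.1379] by -0.008756614948360268 bx 0.59140504080364
top [ 0.5735 -0.1465  0.2053] by -0.008619125869382818 bx 0.591816666213591
carv z -0.0026368058206330046 0.596798372017836
0.135 -0.009857124633259624 0.5913977272714542
0.138 -0.008702083534936029 0.5914054031968589
0.141 -0.007547042436612434 0.5914130791222636
0.205 -0.008827775644562748 0.5918165434184327
0.208 -0.006961458619715818 0.5918176417886277
0.211 -0.005095141594868859 0.5918187401588225
tcp -0.023281208959757667 0.590742555377851
```

The block is square to the carving and needs +1.2 mm along tool x and +5.4 mm along tool y. I'll lower it now.

Call:
apply_moves:
  fingers: [0.5,0.5,0.5,0.5,0.5,0.5,0.5]
  travel:
    - [0.024,0.108,0]
    - [0,0,0.5]
    - [0,0,0.6]
    - [0,0,0.5]
    - [0,0,0.4]
    - [0,0,0.2]
    - [0,0,0]
  rotation:
    - [0,0,0]
    - [0,0,0]
    - [0,0,0]
    - [0,0,0]
    - [0,0,0]
    - [0,0,0]
    - [0,0,0]

```text
time: 10.3
tool_pos: [0.5763, -0.1601, 0.0637]
tcp_rot: [-2.461, -1.949, 0.002]
wrist_force: [-0.5, 0.2, -0.2]
width: 0.642
grip_force: 42.5
```

```bash
python3 - <<'E'
from h import *
np.set_printoptions(precision=4,suppress=True)
for i in range(4):
    W=read_camera('wrist'); s=read_state(); print(s['tool_pos'],s['wrist_force'],s['width'])
cv2.imwrite('pics/w7.png',W['image'][:,:,::-1])
E
```

```text
[ 0.5772 -0.1606  0.065 ] [ 0.8266 -0.0217 -0.5634] 0.6378804425388496
[ 0.5779 -0.161   0.0659] [0.7038 0.1728 0.8854] 0.6422997475669437
[ 0.5783 -0.1612  0.0664] [ 0.3785 -0.0721 -0.4347] 0.6400887241062538
[ 0.5784 -0.1614  0.0666] [ 0.1796 -0.5024  0.5547] 0.6423301775387941
```

View pics/w7.png

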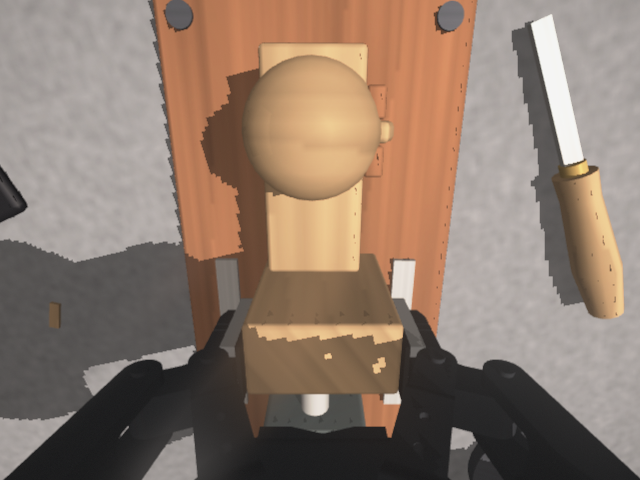

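The block is now just above the gap but about 4 mm too far in +x: carving columns 271–358, block top edge columns 245–403. I'll re-measure now that it has settled.

```bash
cat > m.py <<'E'
from h import *
np.set_printoptions(precision=4,suppress=True)
def edges(a,th): 
    d=np.diff(a.astype(float)); return [(int(i),int(d[i])) for i in np.where(abs(d)>th)[0]]
W=keep('wx'); s=read_state(); print(s['tool_pos'],s['wrist_force'],s['width'])
b=cv2.cvtColor(W['image'],cv2.COLOR_RGB2LAB).astype(float); hsv=cv2.cvtColor(W['image'],cv2.COLOR_RGB2HSV)
g=b[...,0]
print('carv row235',edges(g[230:240,240:390].mean(0),12)); print('sat',edges(hsv[230:240,240:390,1].mean(0),12))
print('vert col300-330 rows255-345',edges(g[250:345,295:335].mean(1),6))
print('top row340',edges(g[352:372,225:425].mean(0),8))
E
python3 m.py
```

```text
[ 0.5783 -0.1614  0.0665] [-0.1854  0.0445 -0.2219] 0.6420148215501444
carv row235 [(26, 28), (27, 31), (28, 23), (29, 17), (114, 12), (118, -15), (119, -49)]
sat [(119, 14)]
vert col300-330 rows255-345 [(18, -10), (19, -23), (20, -27), (21, -13), (72, 10), (73, 18), (74, 19), (75, 17), (76, 8), (86, -12), (87, -21), (88, -20), (89, -16), (90, -7)]
top row340 [(18, 13), (19, 18), (99, 12), (105, -13), (106, -8), (147, 18), (148, 13), (152, 11), (155, -10), (159, -22), (160, -14), (174, -22), (175, -25), (191, -8)]
```

Call:
apply_moves:
  fingers: [0.5,0.5,0.5,0.5,0.5,0.5,0.5]
  travel:
    - [-0.03,-0.08,0]
    - [0,0,0]
    - [0,0,0.1]
    - [0,0,0.1]
    - [0,0,0]
    - [0,0,0]
    - [0,0,0]
  rotation:
    - [0,0,0]
    - [0,0,0]
    - [0,0,0]
    - [0,0,0]
    - [0,0,0]
    - [0,0,0]
    - [0,0,0]

```text
time: 11.25
tool_pos: [0.5727, -0.1617, 0.0547]
tcp_rot: [-2.464, -1.949, 0.0]
wrist_force: [0.3, -0.2, -0.7]
width: 0.637
grip_force: 42.5
```

```bash
python3 m.py
```

```text
[ 0.5728 -0.1617  0.0548] [-0.2912  0.864  -0.6879] 0.6407334621049711
carv row235 [(3, -20), (5, -15), (35, 25), (36, 29), (37, 21), (38, 20), (135, -12), (136, -39), (137, -17)]
sat [(136, 13), (137, 14)]
vert col300-330 rows255-345 [(26, -9), (27, -19), (28, -25), (29, -15), (72, 9), (73, 17), (74, 19), (75, 17), (76, 8), (86, -12), (87, -21), (88, -19), (89, -15), (90, -8)]
top row340 [(18, 12), (19, 18), (97, 10), (103, -13), (104, -8), (151, 16), (152, 19), (158, -20), (159, -18), (174, -22), (175, -25), (191, -9)]
```

Call:
apply_moves:
  fingers: [0.5,0.5,0.5,0.5,0.5]
  travel:
    - [0,0.026,0]
    - [0,0,0.03]
    - [0,0,0.03]
    - [0,0,0]
    - [0,0,0]
  rotation:
    - [0,0,0]
    - [0,0,0]
    - [0,0,0]
    - [0,0,0]
    - [0,0,0]

```text
time: 11.8
tool_pos: [0.5738, -0.1619, 0.0516]
tcp_rot: [-2.464, -1.949, 0.0]
wrist_force: [-0.1, 0.8, -0.7]
width: 0.638
grip_force: 42.5
```

Call:
apply_moves:
  fingers: [0.5,0.5,0.5]
  travel:
    - [0,0,0.03]
    - [0,0,0]
    - [0,0,0]
  rotation:
    - [0,0,0]
    - [0,0,0]
    - [0,0,0]

```text
time: 12.1
tool_pos: [0.5741, -0.162, 0.0504]
tcp_rot: [2.464, 1.949, 0.0]
wrist_force: [0.5, -0.5, -0.2]
width: 0.638
grip_force: 42.4
```

```bash
python3 m.py
```

```text
[ 0.5741 -0.162   0.0504] [-0.002  -0.2099  0.0094] 0.6354499335539605
carv row235 [(0, -22), (1, -20), (29, 13), (30, 31), (31, 23), (32, 20), (33, 17), (133, -15), (134, -47)]
sat [(134, 14), (135, 13)]
vert col300-330 rows255-345 [(31, -13), (32, -23), (33, -21), (72, 9), (73, 17), (74, 19), (75, 17), (76, 8), (86, -11), (87, -14), (88, -14), (89, -11), (90, -11), (91, -10)]
top row340 [(18, 13), (19, 18), (92, 9), (93, 13), (100, 12), (105, -11), (106, -19), (107, -16), (147, 16), (148, 17), (152, 11), (153, 10), (159, -19), (160, -23), (161, -18), (174, -22), (175, -25), (191, -8)]
```

Call:
apply_moves:
  fingers: [0.5,0.5,0.5]
  travel:
    - [0,0,0.02]
    - [0,0,0]
    - [0,0,0]
  rotation:
    - [0,0,0]
    - [0,0,0]
    - [0,0,0]

```text
time: 12.45
tool_pos: [0.5742, -0.1621, 0.0504]
tcp_rot: [2.464, 1.949, 0.0]
wrist_force: [-3.1, 0.8, 5.8]
width: 0.64
grip_force: 43.1
```

Call:
apply_moves:
  fingers: [0.5,0.5,0.5]
  travel:
    - [0,0,0.02]
    - [0,0,0]
    - [0,0,0]
  rotation:
    - [0,0,0]
    - [0,0,0]
    - [0,0,0]

```text
time: 12.75
tool_pos: [0.5742, -0.1621, 0.0503]
tcp_rot: [2.464, 1.949, 0.0]
wrist_force: [-5.3, 1.1, 12.8]
width: 0.635
grip_force: 43.8
```

The block is down on the bench. I'll relieve the force, release and retreat upward.

Call:
apply_moves:
  fingers: [0.5,0.5,0.66,0.7,0.85,0.95,0.95]
  travel:
    - [0,0,-0.03]
    - [0,0,0]
    - [0,0,0]
    - [0,0,0]
    - [0,0,0]
    - [0,0,0]
    - [0,0,0]
  rotation:
    - [0,0,0]
    - [0,0,0]
    - [0,0,0]
    - [0,0,0]
    - [0,0,0]
    - [0,0,0]
    - [0,0,0]

```text
time: 13.45
tool_pos: [0.5739, -0.1619, 0.0496]
tcp_rot: [-2.464, -1.949, 0.0]
wrist_force: [-0.2, -0.7, -1.4]
width: 0.948
grip_force: 0.0
```

Call:
apply_moves:
  fingers: [0.95,0.95,0.95,0.95,0.95,0.95,0.95]
  travel:
    - [0,0,-0.2]
    - [0,0,-0.4]
    - [0,0,-0.6]
    - [0,0,-0.6]
    - [0,0,-0.6]
    - [0,0,-0.2]
    - [0,0,0]
  rotation:
    - [0,0,0]
    - [0,0,0]
    - [0,0,0]
    - [0,0,0]
    - [0,0,0]
    - [0,0,0]
    - [0,0,0]

```text
time: 14.15
tool_pos: [0.5755, -0.1625, 0.1824]
tcp_rot: [2.461, 1.946, 0.004]
wrist_force: [0.7, -0.3, -0.0]
width: 0.947
grip_force: 0.0
```

```bash
python3 - <<'E'
from h import *
np.set_printoptions(precision=4,suppress=True)
W=keep('w8'); s=read_state(); print(s['tool_pos'],s['tcp_rot'],s['width'])
im=W['image'][120:420,120:520,::-1]; cv2.imwrite('pics/w8c.png',cv2.resize(im,(800,600),interpolation=cv2.INTER_CUBIC))
for n in('lever_grip','lever_pivot'): print(n,[(r['location'],r['p']) for r in tip_of('wrist',n)])
E
```

```text
[ 0.5742 -0.162   0.1803] [2.463  1.9483 0.0012] 0.9478062598012891
lever_grip [([214.9, 413.6], 0.87), ([318.1, 370.5], 0.33)]
lever_pivot [([319.1, 370.6], 0.74)]
```

View pics/w8c.png

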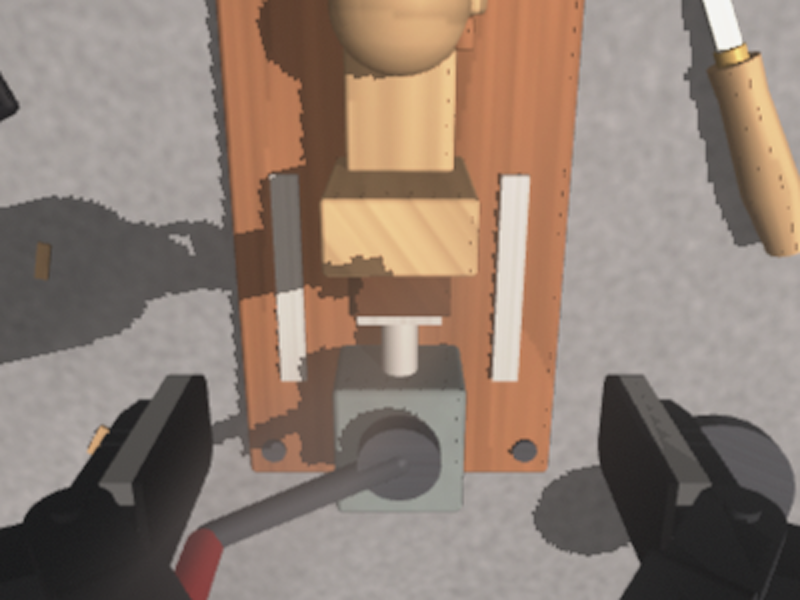

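The crop shows the block standing square and centred between the jaw and the carving, with the lever's red post at crop (200,560). Next I'll locate the lever precisely.

```bash
python3 - <<'E'
from h import *
np.set_printoptions(precision=4,suppress=True)
A=dict(np.load('w3.npz'));B=dict(np.load('w8.npz'));T=read_camera('top');S=read_camera('scene')
g=[(A,(244.9,346.4)),(B,(214.9,413.6)),(T,(402.8,267.9)),(S,(227,227.1))]
print('grip all',tri(g),'AB',tri(g[:2]),'ABT',tri(g[:3]),'TS',tri(g[2:]))
for z in(.085,.095,.103): print(z,[onz(c,u,z)[:2] for c,u in g],'piv',onz(B,(319.1,370.6),z)[:2],onz(T,(391.5,232.9),z)[:2])
hsv=cv2.cvtColor(S['image'],cv2.COLOR_RGB2HSV); 
for n,c in(('S',S),('T',T),('A',A)):
    hsv=cv2.cvtColor(c['image'],cv2.COLOR_RGB2HSV); m=((hsv[...,0]<6)|(hsv[...,0]>174))&(hsv[...,1]>150)&(hsv[...,2]>70); 
    nn,l,st,ce=cv2.connectedComponentsWithStats(m.astype(np.uint8)); print(n,[(st[i].tolist(),ce[i]) for i in range(1,nn) if st[i,4]>15])
E
```

```text
grip all [ 0.4668 -0.2698  0.1067] AB [ 0.4602 -0.2806  0.0953] ABT [ 0.4664 -0.271   0.1079] TS [ 0.467  -0.2685  0.104 ]
0.085 [array([ 0.4561, -0.2872]), array([ 0.4542, -0.2896]), array([ 0.4708, -0.2742]), array([ 0.4375, -0.2701])] piv [ 0.5487 -0.2678] [ 0.5606 -0.2565]
0.095 [array([ 0.4602, -0.2809]), array([ 0.46  , -0.2809]), array([ 0.4689, -0.2725]), array([ 0.4533, -0.2679])] piv [ 0.5506 -0.2601] [ 0.558 -0.255]
0.103 [array([ 0.4634, -0.2758]), array([ 0.4647, -0.2739]), array([ 0.4673, -0.2712]), array([ 0.4659, -0.2662])] piv [ 0.5521 -0.2538] [ 0.5559 -0.2538]
S [([603, 205, 20, 34, 304], array([612.3421, 222.0362])), ([220, 219, 8, 18, 98], array([223.7857, 227.1633])), ([628, 228, 8, 13, 52], array([631.3462, 233.6731]))]
T [([401, 267, 8, 9, 45], array([404.3111, 270.7333])), ([12, 277, 25, 15, 192], array([ 23.3594, 284.2396]))]
A []
```

```bash
python3 - <<'E'
from h import *
plan(np.array([.4755,-.316,.18]),102,0,7)
E
```

```text
{"fingers": [0, 0, 0, 0, 0, 0, 0], "travel": [[-0.49, -0.17, -0.01], [-0.48, -0.2, -0.01], [-0.47, -0.23, -0.01], [-0.45, -0.26, -0.01], [-0.44, -0.28, 0.0], [-0.42, -0.31, -0.01], [-0.4, -0.34, 0.0]], "rotation": [[-0.01, 0.0, -0.6], [-0.01, 0.0, -0.6], [-0.01, 0.0, -0.6], [-0.01, 0.0, -0.6], [-0.01, 0.0, -0.6], [-0.01, 0.0, -0.6], [-0.01, 0.0, -0.6]]}
end [ 0.47561485 -0.3161026   0.17986042] 101.88891573521317
```

Call:
apply_moves:
  fingers: [0,0,0,0,0,0,0,0,0,0]
  travel:
    - [-0.49,-0.17,0]
    - [-0.48,-0.2,0]
    - [-0.47,-0.23,0]
    - [-0.45,-0.26,0]
    - [-0.44,-0.28,0]
    - [-0.42,-0.31,0]
    - [-0.4,-0.34,0]
    - [0,0,0]
    - [0,0,0]
    - [0,0,0]
  rotation:
    - [0,0,-0.6]
    - [0,0,-0.6]
    - [0,0,-0.6]
    - [0,0,-0.6]
    - [0,0,-0.6]
    - [0,0,-0.6]
    - [0,0,-0.6]
    - [0,0,0]
    - [0,0,0]
    - [0,0,0]

```text
time: 15.4
tool_pos: [0.477, -0.3157, 0.1789]
tcp_rot: [-1.979, -2.438, -0.001]
wrist_force: [0.2, 0.5, 0.8]
width: -0.0
grip_force: 0.0
```

```bash
python3 - <<'E'
from h import *
np.set_printoptions(precision=4,suppress=True)
W=keep('w9'); s=read_state(); print(s['tool_pos'],s['tcp_rot'],s['width'],s['wrist_force'])
hsv=cv2.cvtColor(W['image'],cv2.COLOR_RGB2HSV); m=((hsv[...,0]<8)|(hsv[...,0]>172))&(hsv[...,1]>140)&(hsv[...,2]>50)
nn,l,st,ce=cv2.connectedComponentsWithStats(m.astype(np.uint8)); print([(st[i].tolist(),ce[i]) for i in range(1,nn) if st[i,4]>60])
for n in('lever_grip','lever_pivot'):print(n,[(r['location'],r['p'],onz(W,r['location'],.103)) for r in tip_of('wrist',n)])
plan(np.array([.4755,-.316,.093]),102,0,4)
E
```

```text
[ 0.4772 -0.3156  0.1792] [-1.9784 -2.439  -0.0005] -0.000546358423554984 [ 0.2503 -0.482  -0.1463]
[([300, 170, 28, 35, 663], array([314.5822, 189.1026]))]
lever_grip [([311.3, 186.8], 0.84, array([ 0.462 , -0.2752,  0.103 ]))]
lever_pivot [([460.7, 186.5], 0.85, array([ 0.5505, -0.2563,  0.103 ]))]
{"fingers": [0, 0, 0, 0], "travel": [[0.0, -0.01, 0.43], [0.0, -0.01, 0.43], [0.0, -0.01, 0.44], [0.0, -0.01, 0.43]], "rotation": [[0.0, 0.0, 0.0], [0.0, 0.0, 0.0], [0.0, 0.0, 0.0], [0.0, 0.0, 0.0]]}
end [ 0.4754 -0.3161  0.093 ] 101.94464125168076
```

Call:
apply_moves:
  fingers: [0,0,0,0,0,0]
  travel:
    - [0,-0.08,0.43]
    - [0,0,0.43]
    - [0,0,0.43]
    - [0,0,0.43]
    - [0,0,0]
    - [0,0,0]
  rotation:
    - [0,0,0]
    - [0,0,0]
    - [0,0,0]
    - [0,0,0]
    - [0,0,0]
    - [0,0,0]

```text
time: 16.15
tool_pos: [0.4732, -0.3168, 0.0937]
tcp_rot: [-1.978, -2.44, 0.0]
wrist_force: [0.5, 0.1, 0.1]
width: -0.001
grip_force: 0.0
```

Call:
apply_moves:
  fingers: [0,0,0,0]
  travel:
    - [0.15,0,0]
    - [0.15,0,0]
    - [0,0,0]
    - [0,0,0]
  rotation:
    - [0,0,0]
    - [0,0,0]
    - [0,0,0]
    - [0,0,0]

```text
time: 16.55
tool_pos: [0.4703, -0.3026, 0.0946]
tcp_rot: [1.978, 2.439, 0.0]
wrist_force: [0.4, -0.3, 0.1]
width: -0.004
grip_force: 0.0
```

Call:
apply_moves:
  fingers: [0,0,0,0]
  travel:
    - [0.06,0,0]
    - [0.06,0,0]
    - [0,0,0]
    - [0,0,0]
  rotation:
    - [0,0,0]
    - [0,0,0]
    - [0,0,0]
    - [0,0,0]

```text
time: 16.95
tool_pos: [0.4687, -0.2968, 0.0937]
tcp_rot: [-1.979, -2.44, 0.0]
wrist_force: [0.6, 0.4, -0.1]
width: -0.003
grip_force: 0.0
```

Call:
apply_moves:
  fingers: [0,0,0,0,0,0]
  travel:
    - [0.06,0,0]
    - [0.06,0,0]
    - [0.09,-0.02,0]
    - [0.09,-0.02,0]
    - [0,0,0]
    - [0,0,0]
  rotation:
    - [0,0,0]
    - [0,0,0]
    - [0,0,0.5]
    - [0,0,0.5]
    - [0,0,0]
    - [0,0,0]

```text
time: 17.55
tool_pos: [0.4639, -0.2823, 0.0938]
tcp_rot: [-2.103, -2.334, -0.0]
wrist_force: [-1.0, -0.1, -0.6]
width: -0.001
grip_force: 0.0
```

```bash
python3 - <<'E'
from h import *
np.set_printoptions(precision=4,suppress=True)
W=keep('w10'); s=read_state(); print(s['tool_pos'],s['wrist_force'])
hsv=cv2.cvtColor(W['image'],cv2.COLOR_RGB2HSV); m=((hsv[...,0]<8)|(hsv[...,0]>172))&(hsv[...,1]>140)&(hsv[...,2]>50)
nn,l,st,ce=cv2.connectedComponentsWithStats(m.astype(np.uint8)); print([(st[i].tolist(),ce[i]) for i in range(1,nn) if st[i,4]>60])
for n in('lever_grip','lever_pivot'):print(n,[(r['location'],r['p'],onz(W,r['location'],.103),onz(W,r['location'],.09)) for r in tip_of('wrist',n)])
cv2.imwrite('pics/w10.png',cv2.resize(W['image'][:,:,::-1],(800,600)))
R=cv2.Rodrigues(np.array(s['tcp_rot']))[0]; print('tip px',proj(W,s['tool_pos']),'x face at +11mm',proj(W,s['tool_pos']+R@[.011,0,0]))
E
```

```text
[ 0.4638 -0.2823  0.0938] [ 0.0561 -0.2562  0.619 ]
[([302, 285, 41, 35, 1001], array([323.9421, 300.7393]))]
lever_grip [([321.6, 281.9], 0.96, array([ 0.4618, -0.2625,  0.103 ]), array([ 0.4625, -0.2687,  0.09  ]))]
lever_pivot [([543.7, 285.0], 0.76, array([ 0.5515, -0.2545,  0.103 ]), array([ 0.5609, -0.2598,  0.09  ]))]
tip px [321.4403 313.4332] x face at +11mm [321.4467 291.2058]
```

Call:
apply_moves:
  fingers: [0,0]
  travel:
    - [0.09,-0.02,0]
    - [0.09,-0.02,0]
  rotation:
    - [0,0,0.5]
    - [0,0,0.5]

```text
time: 17.9
tool_pos: [0.4616, -0.2744, 0.0938]
tcp_rot: [2.224, 2.216, -0.0]
wrist_force: [2.0, -2.1, -0.2]
width: 0.001
grip_force: 1.2
```

Call:
apply_moves:
  fingers: [0]
  travel:
    - [0,0,0]
  rotation:
    - [0,0,0]

```text
time: 18.0
tool_pos: [0.4614, -0.2737, 0.0939]
tcp_rot: [2.223, 2.219, 0.0]
wrist_force: [-0.3, -0.6, 0.5]
width: 0.004
grip_force: 0.3
```

```bash
cat > lv.py <<'E'
from h import *
np.set_printoptions(precision=4,suppress=True)
W=read_camera('wrist'); s=read_state(); print(s['tool_pos'],s['wrist_force'])
hsv=cv2.cvtColor(W['image'],cv2.COLOR_RGB2HSV); m=((hsv[...,0]<8)|(hsv[...,0]>172))&(hsv[...,1]>140)&(hsv[...,2]>50)
nn,l,st,ce=cv2.connectedComponentsWithStats(m.astype(np.uint8)); print([(st[i].tolist(),ce[i]) for i in range(1,nn) if st[i,4]>60])
for n in('lever_grip','lever_pivot'):print(n,[(r['location'],r['p'],onz(W,r['location'],.103)) for r in tip_of('wrist',n)])
E
python3 lv.py
```

```text
[ 0.4613 -0.2737  0.0939] [-0.137  -0.4365  0.2437]
[([302, 277, 42, 45, 1151], array([324.265 , 301.4474]))]
lever_grip [([322.9, 281.8], 0.69, array([ 0.4619, -0.2538,  0.103 ]))]
lever_pivot []
```

Call:
apply_moves:
  fingers: [0,0,0,0,0,0]
  travel:
    - [0.09,-0.02,0]
    - [0.09,-0.02,0]
    - [0.09,-0.02,0]
    - [0.09,-0.02,0]
    - [0.09,-0.02,0]
    - [0.09,-0.02,0]
  rotation:
    - [0,0,0.5]
    - [0,0,0.5]
    - [0,0,0.5]
    - [0,0,0.5]
    - [0,0,0.5]
    - [0,0,0.5]

```text
time: 18.75
tool_pos: [0.4593, -0.247, 0.094]
tcp_rot: [2.543, 1.842, -0.0]
wrist_force: [0.4, -3.0, -0.0]
width: 0.001
grip_force: 1.2
```

```bash
python3 lv.py
```

```text
[ 0.4593 -0.2463  0.094 ] [ 0.657  -1.4103 -1.0364]
[([303, 246, 42, 77, 1737], array([326.7421, 293.3414]))]
lever_grip [([320.9, 281.8], 0.75, array([ 0.465 , -0.2279,  0.103 ]))]
lever_pivot [([544.3, 279.8], 0.58, array([ 0.551 , -0.2553,  0.103 ]))]
```

Call:
apply_moves:
  fingers: [0,0,0,0]
  travel:
    - [0.047,-0.01,0]
    - [0.047,-0.01,0]
    - [0.047,-0.01,0]
    - [0.047,-0.01,0]
  rotation:
    - [0,0,0.25]
    - [0,0,0.25]
    - [0,0,0.25]
    - [0,0,0.25]

```text
time: 19.3
tool_pos: [0.46, -0.2379, 0.0939]
tcp_rot: [2.634, 1.71, -0.003]
wrist_force: [-3.1, -7.6, 0.4]
width: 0.002
grip_force: 3.9
```

Call:
apply_moves:
  fingers: [0,0]
  travel:
    - [0.031,-0.006,0]
    - [0.031,-0.006,0]
  rotation:
    - [0,0,0.17]
    - [0,0,0.17]

```text
time: 19.5
tool_pos: [0.4601, -0.2365, 0.0939]
tcp_rot: [2.661, 1.663, -0.007]
wrist_force: [-5.2, -11.8, 0.1]
width: -0.0
grip_force: 6.7
```

Call:
apply_moves:
  fingers: [0,0]
  travel:
    - [0.031,-0.006,0]
    - [0.031,-0.006,0]
  rotation:
    - [0,0,0.17]
    - [0,0,0.17]

```text
time: 19.7
tool_pos: [0.4602, -0.2349, 0.094]
tcp_rot: [2.689, 1.616, -0.01]
wrist_force: [-8.2, -17.3, -0.8]
width: 0.002
grip_force: 9.7
```

The clamp is tight, at about 19 N on the grip (about 16 N over the empty turning force). I'll back off straight away and check numerically.

Call:
apply_moves:
  fingers: [0,0,0,0,0,0,0,0,0,0]
  travel:
    - [-0.2,0,0]
    - [-0.4,0,0]
    - [0,0,0]
    - [0,0,-0.4]
    - [0,0,-0.5]
    - [0,0,-0.5]
    - [0.5,0.3,-0.3]
    - [0.5,0.3,0]
    - [0.5,0.3,0]
    - [0,0,0]
  rotation:
    - [0,0,0]
    - [0,0,0]
    - [0,0,0]
    - [0,0,0]
    - [0,0,0]
    - [0,0,0]
    - [0,0,0]
    - [0,0,0]
    - [0,0,0]
    - [0,0,0]

```text
time: 20.7
tool_pos: [0.5254, -0.2101, 0.1791]
tcp_rot: [-2.693, -1.618, -0.003]
wrist_force: [-0.0, -0.7, 0.6]
width: -0.001
grip_force: 0.0
```

```bash
python3 - <<'E'
from h import *
np.set_printoptions(precision=4,suppress=True)
W=keep('w11'); s=read_state(); print(s['tool_pos'],s['wrist_force'])
h=np.deg2rad(76.5); by=np.array([np.cos(h),np.sin(h)]); bx=np.array([by[1],-by[0]])
for n in('lever_grip','lever_pivot','jaw_face','carving_face','block_a'):
    print(n,[(np.round(r['location'],1),round(r['p'],2),onz(W,r['location'],{'l':.103,'j':.042,'c':.042,'b':.018}[n[0]])) for r in tip_of('wrist',n)][:3])
# sample line from carving top through block top to the jaw top, along bench centreline
c=np.array([.5797,-.1416])
for z in(.064,.088):
    print(z,[(int(1000*t),*W['image'][int(round(q[1])),int(round(q[0]))].tolist()) for t in np.arange(-.06,.02,.0025) for q in [proj(W,[*(c+by*t),z])] if 0<=q[0]<639 and 0<=q[1]<479])
E
```

```text
[ 0.5238 -0.2108  0.1786] [-0.3445  0.3931  0.2286]
lever_grip []
lever_pivot [(array([392.1, 290.3]), 0.94, array([ 0.554 , -0.2557,  0.103 ]))]
jaw_face [(array([351.9, 153.2]), 0.62, array([ 0.572 , -0.1702,  0.042 ]))]
carving_face [(array([341.4, 112.3]), 0.6, array([ 0.5782, -0.1405,  0.042 ]))]
block_a [(array([346. , 136.8]), 0.82, array([ 0.5742, -0.1592,  0.018 ])), (array([352.4, 150.6]), 0.55, array([ 0.5739, -0.1714,  0.018 ]))]
0.064 [(-60, 242, 238, 232), (-57, 242, 238, 232), (-54, 232, 224, 216), (-52, 231, 224, 216), (-49, 128, 88, 68), (-47, 126, 87, 66), (-44, 125, 86, 65), (-42, 126, 86, 66), (-39, 125, 86, 65), (-37, 123, 84, 63), (-34, 124, 84, 64), (-32, 158, 123, 91), (-29, 241, 212, 155), (-27, 241, 210, 153), (-24, 238, 206, 149), (-22, 237, 201, 146), (-19, 238, 205, 149), (-17, 243, 218, 161), (-14, 243, 217, 160), (-12, 242, 215, 157), (-9, 242, 214, 157), (-7, 243, 215, 158), (-4, 242, 215, 157), (-2, 234, 196, 143), (0, 201, 158, 115), (2, 232, 193, 140), (5, 232, 191, 139), (7, 232, 192, 140), (10, 232, 192, 140), (12, 231, 191, 139), (15, 233, 193, 141), (17, 233, 193, 140)]
0.088 [(-60, 236, 230, 221), (-57, 237, 231, 223), (-54, 238, 231, 224), (-52, 236, 229, 222), (-49, 235, 229, 221), (-47, 236, 229, 221), (-44, 127, 87, 67), (-42, 126, 86, 66), (-39, 125, 86, 66), (-37, 124, 85, 65), (-34, 124, 85, 65), (-32, 125, 85, 65), (-29, 139, 103, 77), (-27, 241, 211, 153), (-24, 239, 208, 151), (-22, 237, 202, 147), (-19, 238, 204, 148), (-17, 243, 217, 160), (-14, 243, 216, 159), (-12, 242, 215, 156), (-9, 243, 215, 157), (-7, 243, 215, 158), (-4, 242, 213, 155), (-2, 235, 198, 145), (0, 181, 142, 104), (2, 235, 198, 144), (5, 235, 198, 144), (7, 235, 198, 144), (10, 236, 199, 145), (12, 236, 199, 144), (15, 236, 200, 145), (17, 236, 199, 144)]
```

The jaw, block and carving are in contact with no gaps, and the arm is clear. I'm handing the job in.

```bash
python3 -c "
from workcell import *
print(finish_job())"
```

```text
the job is handed in; nothing more can be done
None
```

I clamped the 29 mm block upright and square against the carving, with about 16 N over the lever's empty force (firm is 5–10 N, crushing over 25 N), and handed the job in at about 21 s; the result isn't shown, and I didn't re-check the rest of the scene.

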